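Place the catch tin and hold a clamp arm level over its cradle

ROBOT

A 6-joint arm with a two-finger parallel gripper is mounted at the origin on a cart in front of the work surface, level with it; the furniture and walls round the work are solid. World frame = base frame: x ahead of the robot, y to its left, z up, the work surface at z = 0. Lengths are in m, angles in rad, forces in N, time in s.
With the tool pointing down it reaches from about 0.325 to 0.875 m from the base axis. Payload 4.4 kg.
Tool frame: the origin (TCP) lies on the centre line of the jaws, within the pads' length; the fingertips stand ctrl.tcp_to_tips ahead of it and the grasp point (between the pads) lies 2 mm behind it (ctrl.tcp_to_tips is the distance from the TCP to the fingertips, in m); z points along the fingers, y is the direction in which the jaws open and shut (so a half turn about z gives the same grasp; the last joint's range is limited). The gripper opens to 85 mm and grips with 20 to 120 N. Pads are 22 mm wide; open, the fingers measure 114 mm over their backs; the gripper's body (76 mm by 85 mm) begins 54 mm behind the grasp point. The pads swing forward as they close: fully open they stand 13 mm farther back than shut.
Start: joints at [-1.325, 0.207, 1.542, -0, 1.393, -0.15], TCP at [0.222, -0.531, 0.248] pointing down, gripper open.
Joint ranges: [-2.73, 2.73], [-0.86, 2.22], [0.23, 2.46], [-1.11, 4.25], [0.08, 2.63], [-2.82, 2.82]. Speed limits (rad/s): [2.79, 2.79, 3.14, 3.14, 3.14, 3.14].

INTERFACE

Orientations are given as a rotation vector (axis times angle).
In Python, from workcell import ctrl, viewer gives the robot as it stands.
- The arm moves only by the shell command python3 -m jog 'ROWS' [FORCE]. ROWS is JSON, a list of rows, each a list of 5 numbers: the shift along the tool's x, y, z in cm, then the turn about the tool's z in rad, then the opening, from 0 (shut) to 1 (fully open). In form: [[x, y, z, spin, fingers], ...]. A call has 1 to 12 rows; each row shifts and turns the commanded pose from where the row before left it, along the tool's axes as they then stand; what a row does not reach is not made up. A row lasts 1/8 s, in which the tool goes at most 62.5 mm and 10.7 degrees, less where a joint would pass 70% of its speed; a pose out of reach is approached as far as the arm can. A call with a gripper value outside its range is refused whole. The fingers move at their own pace and stop on an object; FORCE is the grip in N (left out, the last holds). Time passes only in rows, so rows that do not move let the fingers close. It gives the time, the measured TCP pose, the force and the opening at its end, in the units of the state.
- ctrl.state(): the state, without advancing time (a new reading comes with each control period).
- viewer.snapshot(name): name is "scene" or "top"; returns (picture, depth): 480x640x3 uint8, red, green, blue; 480x640 float32, m along the optical axis (not along the pixel's ray), 0 where there is no reading.
- viewer.camera_params(name): a dict with "mtx" (3x3 intrinsics, pixels), "origin" and "orientation" of the camera in the world. Camera axes: x right, y up, looking along -z (the intrinsics and any distortion apply to the point x, -y, -z); pixel columns grow to the right and rows downward; lengths in m; the calibration is good to about 2 mm. A picture is of the moment at which its call begins. camera_params takes no time and is no camera call.
- ctrl.close_job(): hands the job in, once; it reports no verdict.
The state is a dict: "time": time; "joints": joint angles; "qd": joint speeds; "effort": joint torques, N m; "tool_pos": TCP position; "tool_rot": TCP orientation; "force": force on the tool from outside, world axes, zero at the start; "moment": the same for the moment, N m; "opening": opening from 0.0 (shut) to 1.0 (fully open).
Only numpy, scipy, OpenCV 4.12 (cv2) and the standard library are available. Lean on these libraries where they do the work, as an engineer would, in place of code of your own. Each camera call takes 0.05 s, during which the arm holds its last target. There are 200 camera calls.

TASK

First push the open steel tin along the bench, without lifting it, until it stands wholly inside the blue circle beside the two-post cradle. Then pick up the clamp arm by its balance point, the blue band on its bar, and hold it level and still about 3 cm clear above the posts: bar in line with both slots, blue band over the blue stripe on the cradle's base, red fork above the tin. Finish while still holding it there, resting on nothing, for a colleague to fit it; leave the three loose bottles near the work (wash bottle, two clear glass bottles) where they stand.

Things in the scene. Friction and masses are not known exactly. Their poses are not given: they have to be found in the camera images.
- clamp_balance (a point): Balance point (centre of mass) of the clamp arm, the loose part to lift (0.26 to 0.5 kg): on the centre line of its bar at the blue band, 22 mm above the bench while it lies there. Axes: x along the bar towards the grey boss, z up. The bar is aluminium, 12 mm wide and 16 mm high. Lies with the boss towards the robot's left (within about 25 degrees).
- clamp_arm: Whole clamp arm, origin 22 mm below clamp_balance, same axes. Heavy grey boss 45 x 42 x 40 mm at x = 55 to 100 mm, black thumb screw on it to 56 mm high; bare bar from x = 55 to -132 mm, its underside 14 mm above the bench; light fork: yoke 46 wide, 34 high at x = -132 to -144 mm, two red prongs on to x = -175 mm. Boss and yoke stand on the bench.
- clamp_fork (a point): Point midway between the two red prongs of the clamp arm, on the bar's centre line, 158 mm from the balance point (x = -158 mm there).
- saddle_mid (a point): Reference point of the fixed cradle: above the blue stripe across its base, on its middle line, level with the slot bottoms, 60 mm above the bench. The clamp arm's blue band belongs above this point. Axes: x along the line through both slots, away from the blue circle (to the robot's left within about 12 degrees), z up.
- cradle: Whole fixed cradle, origin on the bench below saddle_mid, same axes. Aluminium base plate 145 x 75 x 10 mm (x = -95 to 50 mm), 8 mm blue stripe across it at x = 0; two white posts at x = 30 and x = -80 mm, each 44 mm wide, 12 mm thick, 75 mm high, with a slot 18 mm wide and 15 mm deep, open at the top.
- tin_spot (a point): Centre, on the bench, of the blue circle, 100 mm in diameter, printed flat (no height), always 155 mm from saddle_mid along its -x axis; the base plate's edge is 60 mm from this centre.
- tin_center (a point): Centre, half-way up, of the open round stainless tin: 70 mm in diameter, 33 mm high, 0.1 to 0.16 kg, loose on the bench; it slides when pushed.
- tin: The tin; origin at the centre of its underside.
- wash: Bystander: squeeze wash bottle with a red cap and spout, 58 x 86 x 145 mm, loose; origin at the centre of its underside.
- bottle: Bystander: clear stoppered glass bottle, 44 mm in diameter, 98 mm high, loose; origin at the centre of its underside.
- big_bottle: Bystander: larger clear stoppered glass bottle, 60 mm in diameter, 128 mm high, loose; origin at the centre of its underside.
There are look-alikes about, which are no part of the job. Of the things that look like the tin, the smallest one is meant.

How it is judged:
By the outcome, as a careful person would: the job done as asked, in the order asked, and still so for the second after the job is handed in, while the arm keeps its last pose, push and grip.
It also fails if it takes over 64 s, if anything falls off the work surface, if the arm or the gripper's body presses on something with over 40 N, if the wrist force passes 120 N, or if a joint passes its speed limit or range.

## Working session

There is one attempt and no reset: what is moved stays moved. The work goes in short steps, Python scripts to look and compute and a shell command to move; the robot and the scene stay as the last step left them, time stands still between calls to the robot, and variables do not carry over. Pictures are saved under pics/ and viewed, about 8 in all and at most 12, crops included, and the job is handed in when it is done.

```bash
ls; mkdir -p pics; cat > h.py <<'E'
import numpy as np, cv2
from workcell import ctrl, viewer
def snap(n):
    im,d=viewer.snapshot(n); return im.copy(),d.copy()
def save(im,f,box=None,s=1):
    if box: im=im[box[1]:box[3],box[0]:box[2]]
    im=cv2.resize(im,None,fx=s,fy=s,interpolation=cv2.INTER_CUBIC)
    cv2.imwrite('pics/'+f,im[:,:,::-1])
def cam(n):
    p=viewer.camera_params(n); R=np.array(p['orientation'],float)
    if R.shape!=(3,3): R=cv2.Rodrigues(R)[0]
    return np.array(p['mtx']),np.array(p['origin']),R
def ray(n,u,v):
    K,o,R=cam(n); u=np.atleast_1d(u).astype(float);v=np.atleast_1d(v).astype(float)
    d=np.stack([(u-K[0,2])/K[0,0],-(v-K[1,2])/K[1,1],-np.ones_like(u)],-1)
    return o,d@R.T
def onz(n,u,v,z):
    o,d=ray(n,u,v); return o+d*((z-o[2])/d[:,2])[:,None]
def dep(n,D,u,v):
    o,d=ray(n,u,v); return o+d*D[np.asarray(v,int),np.asarray(u,int)].reshape(-1,1)
def proj(n,P):
    K,o,R=cam(n); c=(np.atleast_2d(P)-o)@R; return np.stack([K[0,2]+K[0,0]*c[:,0]/-c[:,2],K[1,2]-K[1,1]*c[:,1]/-c[:,2]],-1)
E
python3 - <<'E'
from h import *
for n in("scene","top"):
    print({k:np.round(v,4).tolist() if not isinstance(v,str) else v for k,v in viewer.camera_params(n).items()})
    im,d=snap(n); save(im,n+'0.png'); np.savez(n+'0.npz',im=im,d=d)
print(ctrl.state(),ctrl.tcp_to_tips)
E
```

```text
pics
{'mtx': [[571.2532, 0.0, 312.2819], [0.0, 571.2532, 237.1516], [0.0, 0.0, 1.0]], 'origin': [-0.4375, 1.0068, 0.7979], 'orientation': [0.5139, -1.2667, -2.1006]}
{'mtx': [[442.3967, 0.0, 313.9962], [0.0, 442.3967, 242.7129], [0.0, 0.0, 1.0]], 'origin': [0.3106, -0.0306, 1.5117], 'orientation': [0.133, -0.1084, -1.5587]}
{'time': 0.1, 'joints': array([-1.32549247e+00,  2.07364421e-01,  1.54283279e+00,  2.15948705e-05,
        1.39353179e+00, -1.50512558e-01]), 'qd': array([ 1.86121828e-03, -1.36844171e-03, -3.41499141e-03,  3.27559405e-05,
       -6.19466128e-04,  2.30986118e-03]), 'effort': array([-3.57759354e-04, -3.84090436e+01, -2.92546731e+01, -1.70297776e-04,
        4.87984973e-03,  1.89626491e-05]), 'tool_pos': array([ 0.22152327, -0.52989386,  0.24721474]), 'tool_rot': array([-3.07817669e+00, -6.17270508e-01,  1.25558442e-04]), 'force': array([-0.03805094,  0.91892139,  0.02624089]), 'moment': array([ 0.00025741, -0.02517451,  0.01429807]), 'opening': 0.9991537508010871} 0.017
```

View pics/scene0.png

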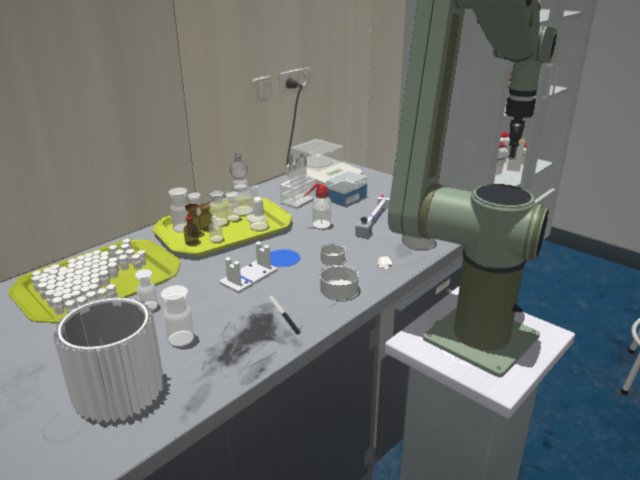

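View pics/top0.png

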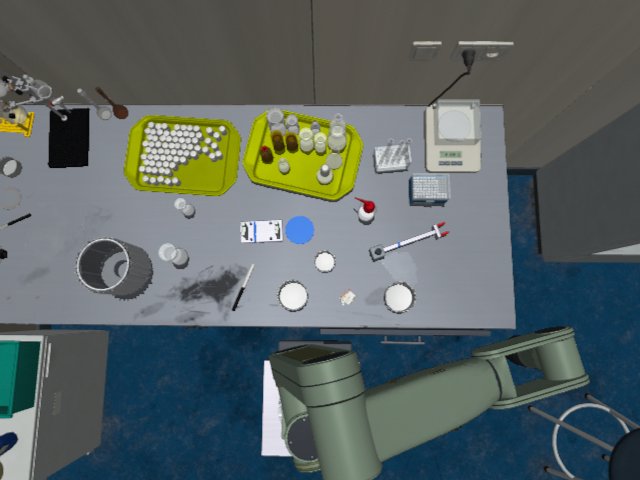

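The top view shows three tin-like dishes: (325,262), the smallest, and two bigger ones at (293,296) and (399,297). The only clamp arm has its boss at (377,253), band near (392,247) and fork at (440,232). The blue circle is at (300,230), the cradle at (261,231) and the wash bottle at (366,210). I choose the tin at (325,262).

```bash
python3 - <<'E'
from h import *
T=np.load('top0.npz');S=np.load('scene0.npz')
def blobs(im,m,box,mn=4):
    M=np.zeros(m.shape,np.uint8);M[box[1]:box[3],box[0]:box[2]]=m[box[1]:box[3],box[0]:box[2]]
    n,l,s,c=cv2.connectedComponentsWithStats(M)
    return [(c[i].round(2),s[i].tolist()) for i in range(1,n) if s[i,4]>=mn]
for n,Z,box in(('top',T,(230,190,460,310)),('scene',S,(200,180,400,310))):
    hsv=cv2.cvtColor(Z['im'],cv2.COLOR_RGB2HSV)
    blue=((hsv[...,0]>100)&(hsv[...,0]<125)&(hsv[...,1]>130)).astype(np.uint8)
    red=(((hsv[...,0]<8)|(hsv[...,0]>172))&(hsv[...,1]>140)).astype(np.uint8)
    for nm,m in(('blue',blue),('red',red)):
        for c,s in blobs(Z['im'],m,box): print(n,nm,c,s,[onz(n,c[0],c[1],z)[0,:2].round(4).tolist() for z in(0,.01,.022,.03)])
# depth-height blobs
for n,Z,box in(('top',T,(230,190,460,310)),):
    d=Z['d'];v,u=np.mgrid[0:480,0:640]
    o,r=ray(n,u.ravel(),v.ravel());P=(o+r*d.reshape(-1,1)).reshape(480,640,3)
    print('bench z',np.median(P[262:275,330:380,2]))
    m=((P[...,2]>.008)&(d>0)).astype(np.uint8)
    for c,s in blobs(Z['im'],m,box,20):
        b=m.astype(bool)&(abs(u-c[0])<s[2])&(abs(v-c[1])<s[3]);q=P[b];
        print('ht',c,s,q.min(0).round(3),q.max(0).round(3))
a=cv2.resize(T['im'][190:310,230:460],None,fx=3.4,fy=3.4,interpolation=cv2.INTER_CUBIC)
cv2.imwrite('pics/crop1.png',a[:,:,::-1])
E
```

```text
top blue [413.03 197.65] [409, 190, 16, 13, 34] [[0.7073, -0.351], [0.7047, -0.3489], [0.7016, -0.3464], [0.6995, -0.3447]]
top blue [439.5 201.5] [434, 201, 12, 2, 22] [[0.6941, -0.4429], [0.6915, -0.4401], [0.6885, -0.4369], [0.6865, -0.4347]]
top blue [299.33 229.57] [286, 216, 28, 28, 618] [[0.5909, 0.0457], [0.589, 0.0452], [0.5868, 0.0446], [0.5853, 0.0442]]
top blue [254.48 231.16] [254, 222, 2, 20, 31] [[0.5842, 0.2018], [0.5823, 0.2002], [0.5802, 0.1984], [0.5787, 0.1971]]
top blue [398.75 244.5 ] [398, 243, 2, 4, 4] [[0.541, -0.2979], [0.5395, -0.2962], [0.5377, -0.294], [0.5364, -0.2926]]
top red [367.71 205.54] [356, 198, 19, 15, 112] [[0.678, -0.1923], [0.6756, -0.1913], [0.6727, -0.19], [0.6707, -0.1891]]
top red [440.53 224.06] [437, 222, 8, 5, 17] [[0.6138, -0.4437], [0.6118, -0.441], [0.6094, -0.4377], [0.6078, -0.4355]]
top red [444.18 233.29] [441, 232, 8, 4, 17] [[0.5814, -0.4552], [0.5796, -0.4524], [0.5774, -0.449], [0.576, -0.4468]]
scene blue [283.73 257.57] [270, 250, 30, 17, 410] [[0.5886, 0.0439], [0.5757, 0.056], [0.5603, 0.0704], [0.55, 0.0801]]
scene blu
[... 432 characters left out ...]
79  0.084]
ht [365.65 209.38] [354, 197, 22, 24, 323] [ 0.579 -0.251  0.008] [ 0.746 -0.108  0.147]
ht [260.62 230.91] [239, 220, 43, 23, 725] [0.51  0.049 0.008] [0.665 0.321 0.082]
ht [403.74 242.04] [369, 222, 80, 38, 503] [ 0.421 -0.589  0.008] [ 0.675 -0.04   0.14 ]
ht [323.51 254.61] [314, 250, 21, 14, 49] [ 0.454 -0.109  0.008] [0.546 0.022 0.041]
ht [289.64 292.7 ] [277, 280, 30, 30, 135] [ 0.274 -0.025  0.008] [0.471 0.178 0.056]
ht [401.28 294.09] [383, 282, 32, 28, 169] [ 0.285 -0.409  0.008] [ 0.46  -0.196  0.053]
ht [239.27 293.23] [237, 288, 7, 13, 22] [0.326 0.227 0.008] [0.41  0.265 0.016]
ht [347.52 297.14] [340, 292, 15, 13, 83] [ 0.316 -0.169  0.008] [ 0.389 -0.085  0.018]
```

View pics/crop1.png

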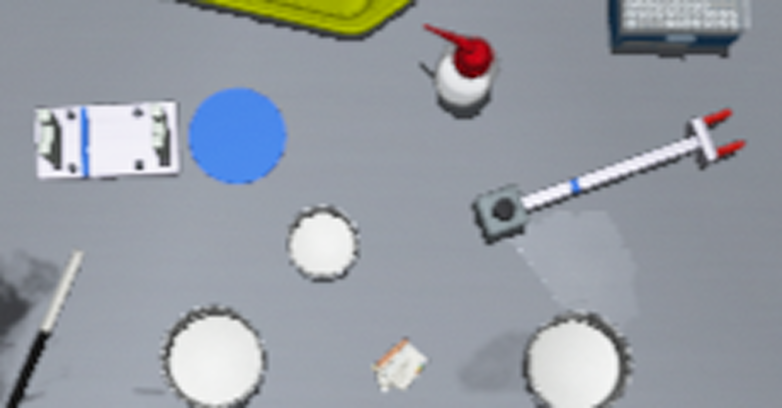

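Crop check: the smallest dish is at crop (323,243), i.e. pixel (325,261.5), about 70 mm across. The band is at crop (575,186), or (399,244.7), and the tin choice holds. Next I measure the tin and cradle axes more finely and work out the moves.

```bash
cat >> h.py <<'E'
def tin(f):
    im=f; hsv=cv2.cvtColor(im,cv2.COLOR_RGB2HSV)
def rel(target,heading=None):
    """shift in tool axes (cm) to target xyz, spin to bring tool x to heading (deg)"""
    s=ctrl.state(); R=cv2.Rodrigues(np.array(s['tool_rot']))[0]; p=np.array(s['tool_pos'])
    h=np.degrees(np.arctan2(R[1,0],R[0,0]))
    print('t',s['time'],'pos',p.round(4),'head',h.round(2),'tilt',R[2].round(3),'F',np.round(s['force'],1),'op',round(s['opening'],3))
    print('shift cm',((np.array(target)-p)@R*100).round(2), 'spin',None if heading is None else np.round(-np.radians((heading-h+180)%360-180),3))
E
sed -i '/^def tin/,+1d' h.py
python3 - <<'E'
from h import *
T=np.load('top0.npz');S=np.load('scene0.npz')
for n,Z,b in(('top',T,(308,246,342,278)),('scene',S,(316,240,350,270))):
    g=cv2.cvtColor(Z['im'],cv2.COLOR_RGB2GRAY)[b[1]:b[3],b[0]:b[2]].astype(int)
    if n=='top':
        bg=np.median(g); m=(abs(g-bg)>18).astype(np.uint8)
        for r in m: print(''.join('.#'[x] for x in r))
        cs=max(cv2.findContours(m,cv2.RETR_EXTERNAL,cv2.CHAIN_APPROX_NONE)[0],key=cv2.contourArea)
        (cx,cy),r=cv2.minEnclosingCircle(cs); q=cv2.boundingRect(cs); print(cx+b[0],cy+b[1],r,q)
        c=(q[0]+q[2]/2-.5+b[0],q[1]+q[3]/2-.5+b[1])
        for z in(0,.0165,.033):print(z,onz(n,cx+b[0],cy+b[1],z).round(4),onz(n,*c,z).round(4))
        w=((g>200)&(m>0)); vv,uu=np.nonzero(w); print('white',uu.mean()+b[0],vv.mean()+b[1],onz(n,uu.mean()+b[0],vv.mean()+b[1],.003))
# cradle: white base rect
hsv=cv2.cvtColor(T['im'],cv2.COLOR_RGB2HSV)
m=np.zeros((480,640),np.uint8);m[215:250,232:286]=(hsv[215:250,232:286,2]>200)&(hsv[215:250,232:286,1]<60)
m=cv2.morphologyEx(m,cv2.MORPH_CLOSE,np.ones((5,5)))
bx=cv2.minAreaRect(max(cv2.findContours(m,0,1)[0],key=cv2.contourArea));pt=cv2.boxPoints(bx);print(bx);print(onz('top',pt[:,0],pt[:,1],.01).round(4))
im=S['im'];save(im,'crop2.png',(200,150,420,300),3.6)
E
```

```text
..................................
..................................
..................................
..................................
................##.#..............
...........##.#######.............
..........######..####............
.........##########.###...........
.........#############.##.........
........#################.#.......
.......#################..#.......
.......#.###################......
.......#.###################......
........##################.#......
......#.##################........
......####################.#......
......####################........
......#.##################.#......
........####################......
.......###################.#......
.........################.........
.......#.##################.......
...........###############........
.........################.........
..........##..######...##.........
...........##..####.####..........
.............########.............
..................................
..................................
..................................
..................................
..................................
324.9528293609619 261.028302192688 11.66213321685791 (6, 4, 22, 23)
0 [[ 0.4817 -0.044   0.    ]] [[ 0.4817 -0.0425  0.    ]]
0.0165 [[ 0.4798 -0.0439  0.0165]] [[ 0.4799 -0.0423  0.0165]]
0.033 [[ 0.4779 -0.0437  0.033 ]] [[ 0.478  -0.0422  0.033 ]]
white 324.425702811245 261.51807228915663 [[ 0.47961684 -0.04220268  0.003     ]]
((260.8472900390625, 230.7930145263672), (20.500579833984375, 41.66706848144531), 87.27368927001953)
[[0.6159 0.2532 0.01  ]
 [0.6239 0.1087 0.01  ]
 [0.552  0.1038 0.01  ]
 [0.544  0.2472 0.01  ]]
```

View pics/crop2.png

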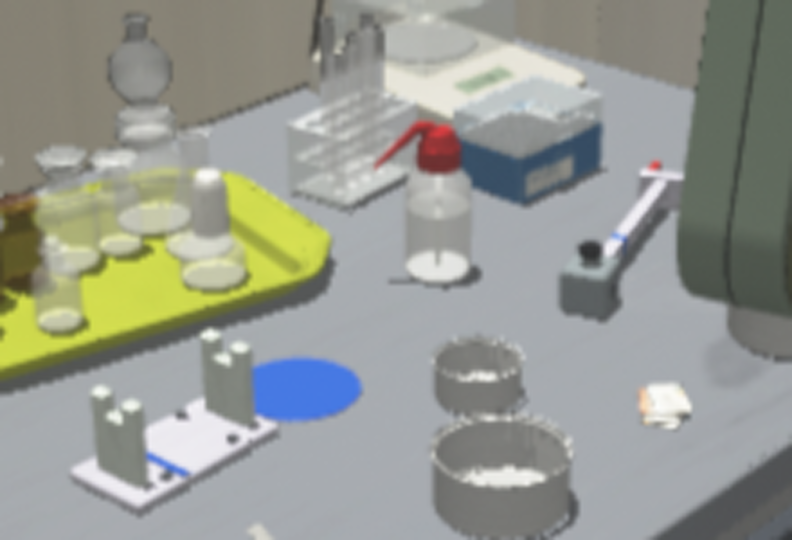

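The scene crop agrees: the small tin is behind the big dish, the circle lies at the cradle's near end, and the saddle is at about (0.5825, 0.2005) with its axis near 93°. I move behind the tin next.

```bash
python3 - <<'E'
from h import *
rel((.4235,-.086,.12),38.2)
E
```

```text
t 0.1 pos [ 0.2215 -0.5299  0.2472] head 22.68 tilt [ 0.    -0.002 -1.   ] F [-0.   0.9  0. ] op 0.999
shift cm [ 35.75 -33.14  12.8 ] spin -0.271
```

```bash
python3 -m jog '[[3.6,-3.3,0,0,1],[3.6,-3.3,0,0,1],[3.6,-3.3,0,0,1],[3.6,-3.3,0,0,1],[3.6,-3.3,0,0,1],[3.6,-3.3,0,0,0.55],[3.6,-3.3,2,0,0.55],[3.6,-3.3,2,0,0.55],[3.5,-3.3,2,0,0.55],[3.4,-3.4,2,0,0.55],[0,0,2,-0.135,0.55],[0,0,2,-0.135,0.55]]' 40; python3 -m jog '[[0,0,0,0,0.55],[0,0,0,0,0.55]]'; python3 - <<'E'
from h import *
rel((.4235,-.086,.024),38.2)
E
```

```text
time: 1.6
tool_pos: [0.4233, -0.0864, 0.1273]
tool_rot: [-2.965, -1.036, 0.001]
force: [-0.6, 0.2, 0.6]
opening: 0.55
time: 1.85
tool_pos: [0.4237, -0.0877, 0.1288]
tool_rot: [2.97, 1.023, 0.001]
force: [0.4, 0.2, -0.0]
opening: 0.553
t 1.85 pos [ 0.4237 -0.0877  0.1288] head 38.03 tilt [ 0.  0. -1.] F [ 0.4  0.2 -0. ] op 0.553
shift cm [ 0.09 -0.15 10.48] spin -0.003
```

Lower, approach by 2.5 cm, then look for where the fingers and tin are.

```bash
python3 -m jog '[[0,-0.15,3,0,0.55],[0,0,3,0,0.55],[0,0,2.5,0,0.55],[0,0,1.5,0,0.55],[0,0,0.5,0,0.55],[0.5,0,0,0,0.55],[0.5,0,0,0,0.55],[0.5,0,0,0,0.55],[0.5,0,0,0,0.55],[0.5,0,0,0,0.55],[0,0,0,0,0.55]]'; python3 - <<'E'
from h import *
im,d=snap('scene'); save(im,'s1.png',(230,190,400,320),4.5)
rel((.560,.0213,.024),38.2)
E
```

```text
time: 3.22
tool_pos: [0.4426, -0.0707, 0.0234]
tool_rot: [2.969, 1.027, 0.0]
force: [0.2, 0.2, -0.5]
opening: 0.549
t 3.275 pos [ 0.4423 -0.0707  0.0233] head 38.17 tilt [-0. -0. -1.] F [-0.  -0.2  0.3] op 0.554
shift cm [14.94  0.04 -0.07] spin -0.0
```

View pics/s1.png

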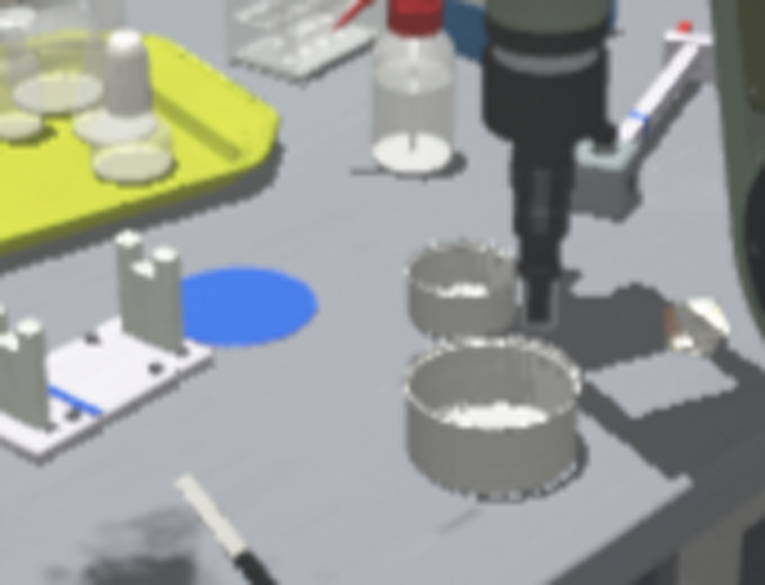

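The picture shows the fingers at (540,300), just behind the tin at (460,290), and clear of the big dish. I push 13 cm.

```bash
python3 -m jog '[[0.7,0,0,0,0.55],[0.7,0,0,0,0.55],[1,0,0,0,0.55],[1,0,0,0,0.55],[1,0,0,0,0.55],[1,0,0,0,0.55],[1,0,0,0,0.55],[1,0,0,0,0.55],[1,0,0,0,0.55],[1,0,0,0,0.55],[1,0,0,0,0.55],[1,0,0,0,0.55]]'; python3 -m jog '[[0.6,0,0,0,0.55],[0.5,0,0,0,0.55],[0.3,0,0,0,0.55],[0.2,0,0,0,0.55],[0,0,0,0,0.55]]';  python3 - <<'E'
from h import *
im,d=snap('scene'); save(im,'s2.png',(220,190,390,310),4.5)
rel((.560,.0213,.024),38.2)
E
```

```text
time: 4.78
tool_pos: [0.5323, -0.0001, 0.0233]
tool_rot: [-2.969, -1.027, 0.0]
force: [-1.5, -1.6, 0.5]
opening: 0.551
time: 5.4
tool_pos: [0.5445, 0.0095, 0.0233]
tool_rot: [-2.969, -1.026, -0.0]
force: [0.5, -0.8, -0.4]
opening: 0.549
t 5.45 pos [0.5445 0.0095 0.0233] head 38.14 tilt [ 0.  0. -1.] F [-0.8 -0.3  0.9] op 0.552
shift cm [ 1.95  0.03 -0.07] spin -0.001
```

View pics/s2.png

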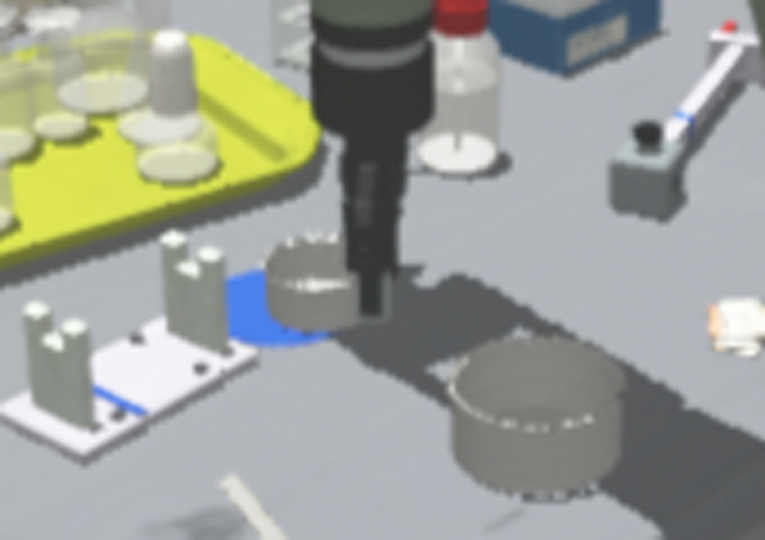

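The tin is seated against the fingers, half in the circle, at crop x 265–380. I compute how far is left from its left edge and its underside.

```bash
python3 - <<'E'
from h import *
p=np.array(ctrl.state()['tool_pos'])[:2];u=np.array([.786,.618]);a=np.linspace(0,6.28,200)
for d in (.030,.034,.038,.042,.046):
    c=p+d*u; C=np.c_[c[0]+.035*np.cos(a),c[1]+.035*np.sin(a)]
    r=proj('scene',np.c_[C,0*a+.033]);b=proj('scene',np.c_[C,0*a])
    print(d,((min(r[:,0].min(),b[:,0].min())-220)*4.5).round(1),'bottom',((b[:,1].max()-190)*4.5).round(1),'top',((r[:,1].min()-190)*4.5).round(1))
E
```

```text
0.03 270.0 bottom 333.8 top 232.9
0.034 263.6 bottom 333.6 top 232.7
0.038 257.2 bottom 333.3 top 232.5
0.042 250.9 bottom 333.1 top 232.3
0.046 244.5 bottom 332.9 top 232.1
```

```bash
python3 -m jog '[[0.4,0,0,0,0.55],[0.6,0,0,0,0.55],[0.6,0,0,0,0.55],[0.4,0,0,0,0.55],[0.2,0,0,0,0.55],[0.1,0,0,0,0.55],[0,0,0,0,0.55],[-1.5,0,0,0,0.55],[-3,0,-1,0,0.55],[-2,0,-5,0,0.55],[0,0,-5,0,0.8],[0,0,-5,0,1]]';  python3 - <<'E'
from h import *
rel((.5364,-.2926,.15),110.7)
E
```

```text
time: 6.95
tool_pos: [0.51, -0.0172, 0.1845]
tool_rot: [-2.97, -1.025, 0.001]
force: [0.1, -0.5, -0.6]
opening: 0.944
t 6.95 pos [ 0.51   -0.0172  0.1845] head 38.08 tilt [-0.001 -0.    -1.   ] F [ 0.1 -0.5 -0.6] op 0.944
shift cm [-14.9   23.3    3.45] spin -1.267
```

```bash
python3 -m jog '[[0,0,0,-0.18,1],[0,0,0,-0.18,1],[0,0,0,-0.18,1],[0,0,0,-0.18,1],[0,0,0,-0.18,1],[0,0,0,-0.18,1],[0,0,0,-0.187,1],[0,0,0,0,1]]';  python3 - <<'E'
from h import *
rel((.5364,-.2926,.15),110.7)
E
```

```text
time: 7.95
tool_pos: [0.5106, -0.0169, 0.183]
tool_rot: [-1.789, -2.582, 0.0]
force: [0.0, -0.0, 0.2]
opening: 1.0
t 7.95 pos [ 0.5106 -0.0169  0.183 ] head 110.58 tilt [ 0.    -0.001 -1.   ] F [ 0.  -0.   0.2] op 1.0
shift cm [-26.72  -7.27   3.3 ] spin -0.002
```

```bash
python3 -m jog '[[-3.4,-0.9,0,0,1],[-3.4,-0.9,0,0,1],[-3.4,-0.9,0,0,1],[-3.4,-0.9,0,0,1],[-3.4,-0.9,0,0,1],[-3.4,-0.9,0,0,1],[-3.4,-0.9,1,0,1],[-2.9,-1.0,2.3,0,1],[0,0,0,0,1],[0,0,0,0,1]]';  python3 - <<'E'
from h import *
rel((.5364,-.2926,.15),110.7)
im,d=snap('top');a=im[190:290,230:310]
si,sd=snap('scene');b=si[150:270,300:400]
f=lambda q,s:cv2.resize(q,s,interpolation=cv2.INTER_CUBIC)
save(np.hstack([f(a,(384,480)),f(b,(400,480))]),'s3.png')
# tin in circle: blue ring fit
hsv=cv2.cvtColor(im,cv2.COLOR_RGB2HSV)
m=((hsv[...,0]>100)&(hsv[...,0]<125)&(hsv[...,1]>130)).astype(np.uint8)
m[:210]=0;m[250:]=0;m[:,:282]=0;m[:,320:]=0
vv,uu=np.nonzero(m);print('blue',len(vv),uu.min(),uu.max(),vv.min(),vv.max())
w=((im.min(-1)>200)).astype(np.uint8);w[:215]=0;w[248:]=0;w[:,286:]=w[:,286:];w[:,:286]=0;w[:,316:]=0
vv,uu=np.nonzero(w);print('white',len(vv),onz('top',uu.mean(),vv.mean(),.003))
hs=cv2.cvtColor(si,cv2.COLOR_RGB2HSV);m=((hs[...,0]>100)&(hs[...,0]<125)&(hs[...,1]>110));m[:190]=0;m[230:]=0;m[:,:355]=0;m[:,400:]=0
vv,uu=np.nonzero(m);print('band scene',len(vv),uu.mean(),vv.mean(),onz('scene',uu.mean(),vv.mean(),.027))
E
```

```text
time: 9.2
tool_pos: [0.5373, -0.2916, 0.1502]
tool_rot: [-1.787, -2.583, -0.001]
force: [0.4, 0.1, -0.1]
opening: 1.001
t 9.2 pos [ 0.5373 -0.2916  0.1502] head 110.63 tilt [ 0.001 -0.    -1.   ] F [ 0.4  0.1 -0.1] op 1.001
shift cm [-0.06 -0.12  0.02] spin -0.001
blue 262 286 313 216 243
white 229 [[0.59066849 0.04491184 0.003     ]]
band scene 45 361.4222222222222 192.42222222222222 [[ 0.67975835 -0.41710039  0.027     ]]
```

View pics/s3.png

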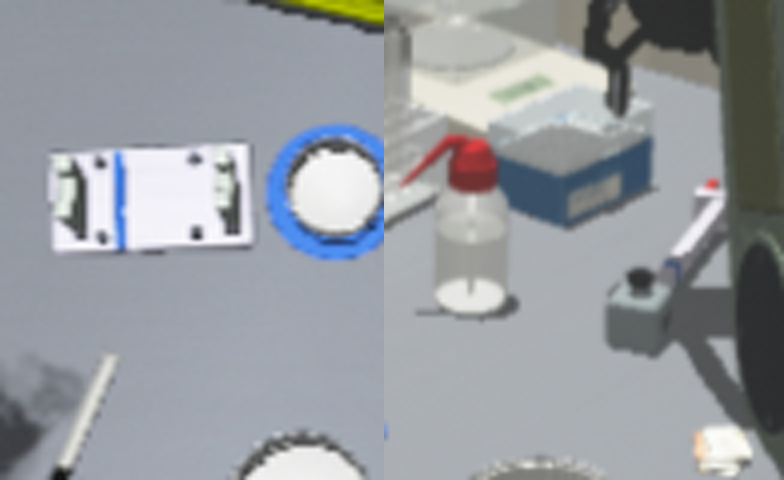

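The tin is centred in the circle (white floor at (0.5907, 0.0449), a blue ring all round). The band shows in the scene view at pixel (371.5, 216.7), so I check it against the top-view value.

```bash
python3 - <<'E'
from h import *
for z in(.022,.026,.03):print(onz('scene',371.5,216.7,z).round(4))
print(onz('top',399.1,244.7,.03).round(4),proj('scene',[.5364,-.2926,.03]))
T=np.load('top0.npz')['im'].astype(int)
b=(T[...,2]-T[...,0])[238:252,390:408];print(b)
# bar centre line from white bar pixels
w=(T.min(-1)>190)[225:255,385:438];vv,uu=np.nonzero(w);q=onz('top',uu+385,vv+225,.03)[:,:2]
l=cv2.fitLine(q.astype(np.float32),cv2.DIST_HUBER,0,.01,.01).ravel();print('line',l,np.degrees(np.arctan2(l[1],l[0])),len(vv))
E
```

```text
[[ 0.5418 -0.2963  0.022 ]]
[[ 0.5368 -0.2896  0.026 ]]
[[ 0.5317 -0.2829  0.03  ]]
[[ 0.5358 -0.2938  0.03  ]] [[372.23332381 215.27380236]]
[[ 13  14  16  15  15  16  15  14  14  13  13  13  12  14  13  13  13  14]
 [ 14  15  15  15  15  14  14  14  14  15  14  13  13  14  13  12  12  12]
 [ 14  15  15  15  14  16  15  14  15  15  15  14  14  13  11  14   9   8]
 [ 15  14  15  15  15  14  15  14  14  14  15  14  14   8   9   8   8   8]
 [ 16  14  15  15  15  15  15  15  37  71  32   9   8   8   8   8   8   7]
 [ 16  16  15  14  14  13  14  68 146 111  31   7   8   8   7   8  13   9]
 [ 14  15  13  13  10   8   9  36 116 151  45   6   5  10   9   8   8   5]
 [ 13  15  10   9   7   8   7  28 112 164  88  14   8   7   6   6  10  13]
 [  8   8   7   8   8   7   7  20  54  88  51  11   6  11  14  14  14  13]
 [  6   7   7   6   8  13  10   9  12  11  11  13  14  13  15  14  14  13]
 [  6   8  13   9   8   7   5  11  13  13  14  14  15  15  14  14  14  14]
 [ 10   9   8   5   6  10  13  14  15  14  15  14  14  14  14  14  15  15]
 [  6   5   9  13  13  14  15  14  15  16  15  14  15  15  15  14  15  15]
 [ 13  13  12  13  13  14  15  14  15  14  15  15  14  14  15  16  15  14]]
line [ 0.35617277 -0.9344201   0.56127185 -0.35383505] -69.13466 180
```

Both views agree on the band within about 3 mm: about (0.537, -0.2925), bar heading 110.8°. I descend and grip.

```bash
python3 -m jog '[[-0.1,0,3,0,0.4],[0,0,3,0,0.4],[0,0,3,0,0.4],[0,0,2,0,0.4],[0,0,1.2,0,0.4],[0,0,0.5,0,0.4],[0,0,0,0,0.4]]' 80; python3 - <<'E'
from h import *
rel((.537,-.2925,.023),110.8)
si,sd=snap('scene');save(si,'s4.png',(330,140,430,250),5.4)
E
```

```text
time: 10.18
tool_pos: [0.5385, -0.2932, 0.0237]
tool_rot: [1.785, 2.584, -0.0]
force: [0.1, 1.1, 1.0]
opening: 0.403
t 10.175 pos [ 0.5385 -0.2932  0.0237] head 110.74 tilt [-0.001  0.    -1.   ] F [0.1 1.1 1. ] op 0.403
shift cm [ 0.12 -0.11  0.07] spin -0.001
```

View pics/s4.png

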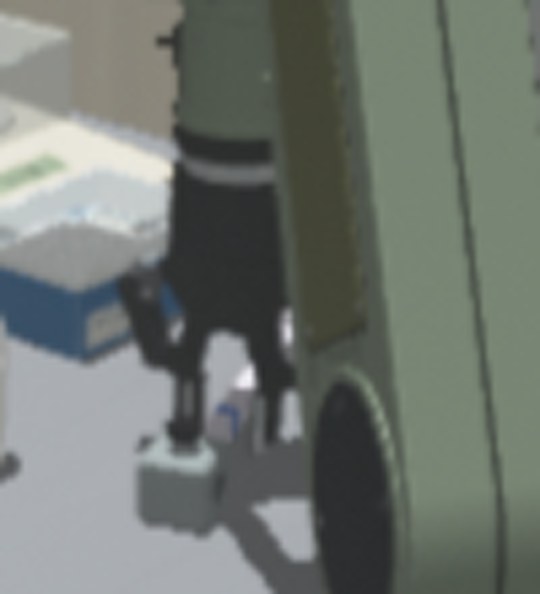

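The bar is between the fingers, with the blue band at (230,410) midway between the fingertips at (185,430) and (265,430). I close, then lift slightly as a test.

```bash
python3 -m jog '[[0.1,-0.1,0.05,0,0.4],[0,0,0,0,0],[0,0,0,0,0],[0,0,0,0,0],[0,0,0,0,0],[0,0,0,0,0]]' 80; python3 -m jog '[[0,0,-0.5,0,0],[0,0,-1,0,0],[0,0,-1,0,0],[0,0,-1,0,0],[0,0,-0.5,0,0],[0,0,0,0,0],[0,0,0,0,0],[0,0,0,0,0]]'; python3 - <<'E'
from h import *
print(ctrl.state()['moment'])
rel((.537,-.2925,.023),110.8)
T,_=snap('top');S,_=snap('scene')
f=lambda q,s:cv2.resize(q,s,interpolation=cv2.INTER_CUBIC)
save(np.hstack([f(T[210:270,360:460],(500,300)),f(S[160:250,330:410],(267,300))]),'s5.png')
E
```

```text
time: 10.98
tool_pos: [0.5373, -0.2927, 0.0236]
tool_rot: [1.784, 2.584, 0.0]
force: [-0.5, 1.1, 5.0]
opening: 0.123
time: 11.98
tool_pos: [0.5364, -0.2921, 0.0622]
tool_rot: [-1.785, -2.584, -0.0]
force: [-0.3, 0.8, -2.9]
opening: 0.123
[ 0.04981313 -0.02989737 -0.00899614]
t 11.975 pos [ 0.5364 -0.2921  0.0622] head 110.74 tilt [ 0.001 -0.001 -1.   ] F [-0.3  0.8 -2.9] op 0.123
shift cm [-0.06  0.05  3.92] spin -0.001
```

View pics/s5.png

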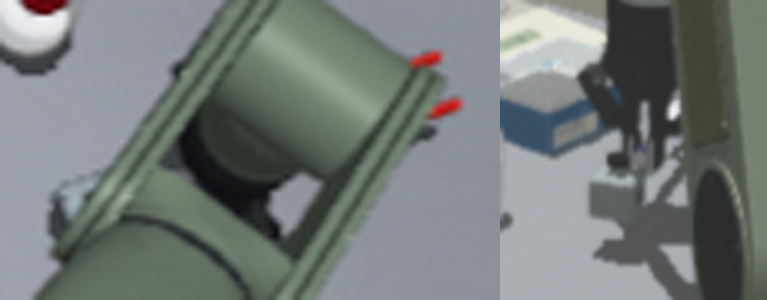

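The arm holds the clamp about 4 cm up with roughly 3.5 N of load and an opening of 0.123 (about 10.5 mm of 85). The prongs show at (425,60) and (445,107), and the bar follows the tool. I lift above the wash bottle.

```bash
python3 -m jog '[[0,0,-1,0,0],[0,0,-2,0,0],[0,0,-3,0,0],[0,0,-3,0,0],[0,0,-3,0,0],[0,0,-3,0,0],[0,0,-2,0,0],[0,0,-1,0,0],[0,0,0,0,0]]' 80; python3 - <<'E'
from h import *
print(ctrl.state()['joints'].round(2),ctrl.state()['moment'])
rel((.5825,.2005,.24),93)
E
```

```text
time: 13.2
tool_pos: [0.5372, -0.2927, 0.2444]
tool_rot: [1.784, 2.583, -0.0]
force: [0.5, 0.1, -4.1]
opening: 0.127
[-0.64  0.28  1.45 -0.    1.4  -1.  ] [ 0.01980189 -0.03680104  0.01410747]
t 13.2 pos [ 0.5372 -0.2927  0.2444] head 110.74 tilt [-0.002  0.001 -1.   ] F [ 0.5  0.1 -4.1] op 0.127
shift cm [44.52 21.71  0.37] spin 0.31
```

```bash
python3 -m jog '[[1,0.5,0,0,0],[2,1,0,0,0],[3,1.5,0,0,0],[3.5,1.7,0,0,0],[3.5,1.7,0,0,0],[3.5,1.7,0,0,0],[3.5,1.7,0,0,0],[3.5,1.7,0,0,0],[3.5,1.7,0,0,0],[3.5,1.7,0,0,0],[3.5,1.7,0,0,0],[3.5,1.7,0,0,0]]' ; python3 -m jog '[[3,1.4,0,0,0],[2,1,0,0,0],[1,0.5,0,0,0],[0.5,0.2,0,0,0],[0,0,0,0.06,0],[0,0,0,0.07,0],[0,0,0,0.07,0],[0,0,0,0.07,0],[0,0,0,0.04,0],[0,0,0,0,0],[0,0,0,0,0]]' ;python3 - <<'E'
from h import *
rel((.5825,.2005,.1146),93)
E
```

```text
time: 14.7
tool_pos: [0.5737, 0.1259, 0.2419]
tool_rot: [-1.782, -2.585, 0.001]
force: [0.3, 0.7, -3.3]
opening: 0.118
time: 16.08
tool_pos: [0.5811, 0.1942, 0.2428]
tool_rot: [2.163, 2.278, -0.0]
force: [-0.6, 0.5, -3.7]
opening: 0.125
t 16.075 pos [0.5811 0.1942 0.2428] head 92.96 tilt [-0. -0. -1.] F [-0.6  0.5 -3.7] op 0.125
shift cm [ 0.62  0.17 12.82] spin -0.001
```

Now I descend to just above the final height, then look.

```bash
python3 -m jog '[[0.3,0.1,1,0,0],[0.3,0.1,2,0,0],[0,0,2.5,0,0],[0,0,2.5,0,0],[0,0,2,0,0],[0,0,1.5,0,0],[0,0,0.8,0,0],[0,0,0,0,0],[0,0,0,0,0]]' ;python3 - <<'E'
from h import *
rel((.5825,.2005,.1146),93)
print(ctrl.state()['moment'])
T,td=snap('top');S,sd=snap('scene');np.savez('f.npz',T=T,S=S,td=td,sd=sd)
f=lambda q,s:cv2.resize(q,s,interpolation=cv2.INTER_CUBIC)
save(np.hstack([f(S[190:300,190:330],(560,440)),f(T[200:290,230:330][:, 50:],(240,440))]),'s6.png')
E
```

```text
time: 17.2
tool_pos: [0.5836, 0.2011, 0.1209]
tool_rot: [2.162, 2.278, 0.003]
force: [-0.7, 0.5, -3.6]
opening: 0.121
t 17.2 pos [0.5836 0.2011 0.1209] head 92.98 tilt [ 0.     0.002 -1.   ] F [-0.7  0.5 -3.6] op 0.121
shift cm [-0.05 -0.12  0.63] spin -0.0
[ 0.01579115 -0.00524954 -0.01319849]
```

View pics/s6.png

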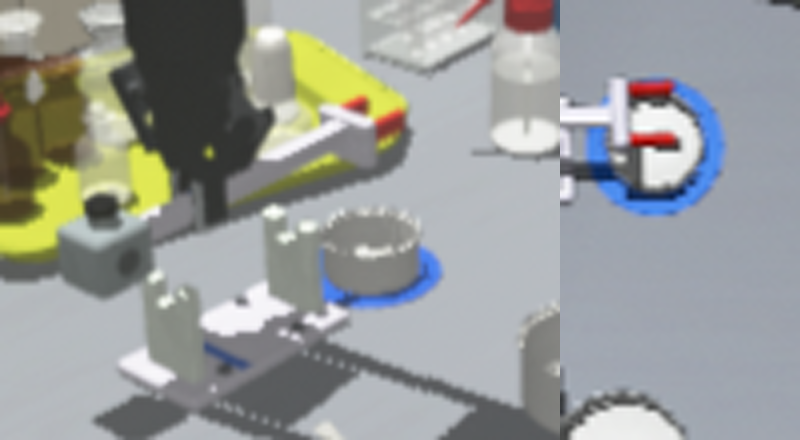

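The picture shows the clamp held level over the posts, with the fork above the tin and the boss at (105,250) clear of the post. The band is hidden by the finger. I check the prongs and boss by rays against what they should be.

```bash
cat > chk.py <<'E'
from h import *
Z=np.load('f.npz');s=ctrl.state();p=np.array(s['tool_pos']);R=cv2.Rodrigues(np.array(s['tool_rot']))[0]
h=R[:,0];l=-R[:,1];c=p-np.array([0,0,.0016])
def red(im,b):
    hs=cv2.cvtColor(im,cv2.COLOR_RGB2HSV);m=(((hs[...,0]<8)|(hs[...,0]>172))&(hs[...,1]>140)).astype(np.uint8)
    M=0*m;M[b[1]:b[3],b[0]:b[2]]=m[b[1]:b[3],b[0]:b[2]]
    n,L,st,ce=cv2.connectedComponentsWithStats(M);return [ce[i] for i in range(1,n) if st[i,4]>5]
rt=red(Z['T'],(285,205,325,245));rs=red(Z['S'],(265,205,300,230));print('top',rt,'scene',rs)
f=c-.1595*h; print('expected fork',f.round(4),'px top',proj('top',f).round(1),'scene',proj('scene',f).round(1))
mt=np.mean(rt,0);ms=np.mean(rs,0)
o1,d1=ray('top',*mt);o2,d2=ray('scene',*ms);d1=d1[0];d2=d2[0]
t=np.linalg.lstsq(np.c_[d1,-d2],o2-o1,rcond=None)[0];a=o1+t[0]*d1;b=o2+t[1]*d2
print('fork triangulated',((a+b)/2).round(4),'gap',np.linalg.norm(a-b).round(4))
# scene depth at bar top / boss face
v,u=np.mgrid[200:280,200:300];P=dep('scene',Z['sd'],u.ravel(),v.ravel());q=(P-c)@np.c_[h,l,[0,0,1]]
k=(abs(q[:,1])<.03)&(abs(q[:,2])<.05)&(q[:,0]>-.19)&(q[:,0]<.12)
for x in np.arange(-.18,.12,.02):
    j=k&(abs(q[:,0]-x)<.01)
    if j.sum()>2: print(round(x,3),j.sum(),'lat',q[j,1].min().round(4),q[j,1].max().round(4),'z',q[j,2].min().round(4),q[j,2].max().round(4))
j=k&(q[:,0]>.04);print('boss xmax',np.sort(q[j,0])[-5:].round(4))
E
python3 chk.py
```

```text
top [array([298.34782609, 217.95652174]), array([299. , 228.5])] scene [array([278.375, 215.625]), array([287.04347826, 220.26086957])]
expected fork [0.5919 0.0418 0.1193] px top [[298.8 222.5]] scene [[282.  218.9]]
fork triangulated [0.5887 0.0419 0.1234] gap 0.0001
-0.18 7 lat -0.0168 0.023 z -0.0089 0.0046
-0.16 51 lat -0.0204 0.0249 z -0.0087 0.0082
-0.14 119 lat -0.0195 0.0289 z -0.0232 0.0138
-0.12 59 lat -0.0155 0.0281 z -0.0189 0.0118
-0.1 42 lat -0.007 0.0115 z -0.0066 0.0086
-0.08 75 lat -0.0186 0.0254 z -0.0499 0.0096
-0.06 44 lat -0.006 0.011 z -0.01 0.0087
-0.04 35 lat -0.0005 0.0095 z -0.0083 0.0091
-0.02 18 lat 0.0034 0.0142 z -0.0081 0.0084
-0.0 175 lat -0.0297 0.0248 z -0.0171 0.0499
0.02 159 lat -0.0298 0.0256 z -0.0497 0.0499
0.04 63 lat -0.0129 0.0267 z -0.0499 0.0085
0.06 69 lat 0.0 0.0239 z -0.0203 0.0193
0.08 192 lat -0.0188 0.0266 z -0.0222 0.0348
0.1 206 lat -0.0214 0.0254 z -0.0238 0.0319
boss xmax [0.1032 0.1034 0.1035 0.1035 0.1051]
```

The bar is level (its top is 8–9 mm above the centre all along) and the fork and boss are where they belong along the bar. To cancel calibration bias I compare the bar and posts laterally in the same depth view.

```bash
cat > chk2.py <<'E'
from h import *
import sys
Z=np.load(sys.argv[1]);a=np.radians(93);h=np.array([np.cos(a),np.sin(a),0]);l=np.array([-h[1],h[0],0])
sd=np.array([.5825,.2005,0])
v,u=np.mgrid[180:320,190:330];P=dep('scene',Z['sd'],u.ravel(),v.ravel());q=(P-sd)@np.c_[h,l,[0,0,1]]
r=lambda s:np.percentile(s,[1,50,99]).round(4)
for nm,x0,x1,z0,z1,w in(('post30',.015,.045,.03,.072,.03),('post-80',-.1,-.065,.03,.072,.03),('base',-.11,.07,.008,.013,.05),('bar-60',-.11,-.03,.105,.135,.03),('yoke',-.147,-.128,.09,.15,.03),('boss',.05,.11,.095,.14,.03)):
    k=(q[:,0]>x0)&(q[:,0]<x1)&(q[:,2]>z0)&(q[:,2]<z1)&(abs(q[:,1])<w)
    if k.sum():print(nm,k.sum(),'x',r(q[k,0]),'lat',r(q[k,1]),'z',r(q[k,2]))
T,S=Z['T'],Z['S']
# initial top: post tops (z=.075) vs axis, from depth
T0=np.load('top0.npz');v,u=np.mgrid[215:250,235:285];P=dep('top',T0['d'],u.ravel(),v.ravel());q=(P-sd)@np.c_[h,l,[0,0,1]]
for x0,x1 in((.015,.045),(-.1,-.065)):
    k=(q[:,0]>x0)&(q[:,0]<x1)&(q[:,2]>.065)&(q[:,2]<.085);print('top post',k.sum(),r(q[k,0]),r(q[k,1]),r(q[k,2]))
k=(q[:,2]>.006)&(q[:,2]<.014);print('top base',r(q[k,0]),r(q[k,1]))
Tt=np.load(sys.argv[1])['td'];v,u=np.mgrid[205:245,270:320];P=dep('top',Tt,u.ravel(),v.ravel());q=(P-sd)@np.c_[h,l,[0,0,1]]
k=(q[:,2]>.11)&(q[:,2]<.15)&(q[:,0]<-.125)&(q[:,0]>-.15);print('top yoke',k.sum(),r(q[k,0]),r(q[k,1]),r(q[k,2]))
E
python3 chk2.py f.npz
```

```text
post30 201 x [0.0251 0.0358 0.0404] lat [-0.0216  0.0046  0.0248] z [0.0305 0.0508 0.0714]
post-80 192 x [-0.0847 -0.0742 -0.0685] lat [-0.0204  0.0055  0.0242] z [0.0312 0.0504 0.0716]
base 412 x [-0.0876 -0.0224  0.0533] lat [-0.0332  0.0092  0.039 ] z [0.0081 0.0097 0.0127]
bar-60 165 x [-0.1093 -0.0711 -0.0313] lat [-0.0071  0.0044  0.0097] z [0.1102 0.122  0.1285]
yoke 136 x [-0.146  -0.1326 -0.1282] lat [-0.0203  0.0136  0.0269] z [0.0975 0.1192 0.1318]
boss 414 x [0.0586 0.0905 0.1038] lat [-0.0199  0.0149  0.0242] z [0.0978 0.1237 0.1387]
top post 32 [0.026  0.0308 0.0357] [-0.0205  0.0099  0.0222] [0.0661 0.075  0.0812]
top post 34 [-0.0847 -0.0795 -0.0737] [-0.0224 -0.0047  0.0214] [0.0658 0.0734 0.0797]
top base [-0.093  -0.0222  0.0572] [-0.0463  0.0028  0.0485]
top yoke 79 [-0.1496 -0.1376 -0.1266] [-0.0216  0.0024  0.0227] [0.1149 0.1294 0.1386]
```

Bar, boss and yoke line up with the posts within about 1–1.5 mm both ways. The clearance is 36 mm, so I lower 6 mm, let it settle and re-check.

```bash
python3 -m jog '[[0,-0.05,0.3,0,0],[0,0,0.3,0,0],[0,0,0,0,0],[0,0,0,0,0],[0,0,0,0,0],[0,0,0,0,0],[0,0,0,0,0],[0,0,0,0,0]]' ;python3 - <<'E'
from h import *
rel((.5825,.2005,.1146),93)
s=ctrl.state();print(s['qd'].round(4))
T,td=snap('top');S,sd=snap('scene');np.savez('f2.npz',T=T,S=S,td=td,sd=sd);save(S,'s7.png',(120,170,350,340),3.4)
E
python3 chk2.py f2.npz
```

```text
time: 18.3
tool_pos: [0.5823, 0.2009, 0.1138]
tool_rot: [2.163, 2.278, 0.0]
force: [0.4, 0.7, -4.2]
opening: 0.122
t 18.3 pos [0.5823 0.2009 0.1138] head 92.98 tilt [-0.  0. -1.] F [ 0.4  0.7 -4.2] op 0.122
shift cm [-0.04  0.02 -0.08] spin -0.0
[ 0.0006  0.     -0.      0.0004 -0.0013 -0.0007]
post30 201 x [0.0247 0.0357 0.0402] lat [-0.0199  0.0066  0.0242] z [0.0306 0.051  0.0717]
post-80 191 x [-0.0841 -0.0742 -0.0691] lat [-0.0216  0.004   0.0259] z [0.0301 0.0508 0.0711]
base 415 x [-0.0887 -0.0237  0.0523] lat [-0.0344  0.0104  0.0396] z [0.008  0.0095 0.0128]
bar-60 149 x [-0.1085 -0.0699 -0.0318] lat [-0.004   0.006   0.0111] z [0.1056 0.1154 0.1217]
yoke 138 x [-0.1454 -0.1325 -0.1284] lat [-0.0197  0.0132  0.0261] z [0.0915 0.1136 0.1246]
boss 403 x [0.0584 0.0896 0.1034] lat [-0.0182  0.0145  0.025 ] z [0.0952 0.1184 0.1391]
top post 32 [0.026  0.0308 0.0357] [-0.0205  0.0099  0.0222] [0.0661 0.075  0.0812]
top post 34 [-0.0847 -0.0795 -0.0737] [-0.0224 -0.0047  0.0214] [0.0658 0.0734 0.0797]
top base [-0.093  -0.0222  0.0572] [-0.0463  0.0028  0.0485]
top yoke 74 [-0.1494 -0.1372 -0.1272] [-0.0195  0.0031  0.0248] [0.113  0.1228 0.1291]
```

View pics/s7.png

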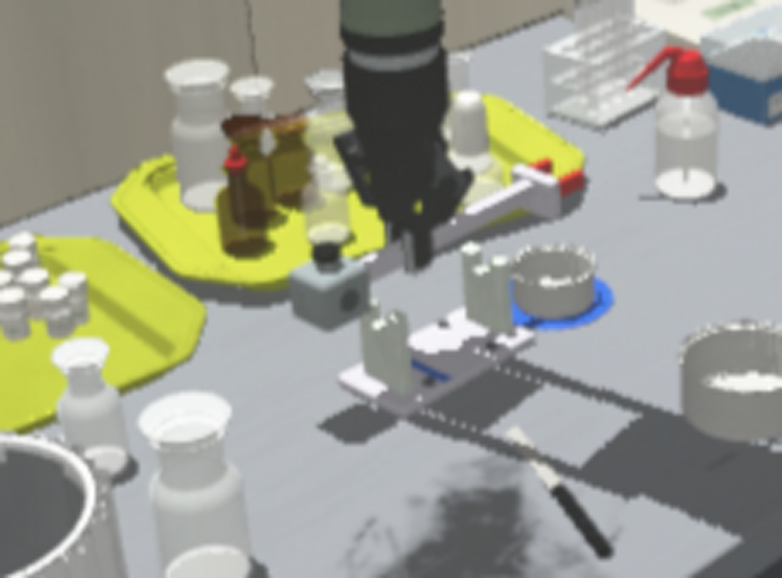

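The picture shows the clamp level above the posts at (330–560, 180–300), the tin inside the blue circle at (555,285), and the bottles standing. Everything is within tolerance, so I hand it in.

```bash
python3 -c "
from workcell import ctrl
print(ctrl.close_job())"
```

```text
the job is handed in; nothing more can be done
None
```

I pushed the smallest tin into the blue circle, then picked up the clamp arm at its blue band. I handed the job in at about 18.4 s with the arm still holding the clamp above the cradle.

**Tin:** after the push its centre was within about 1 mm of the circle's centre, with blue visible all round it. The last picture still shows it inside the circle.

**Clamp arm:**
- **Height:** the bar is level, with its underside about 30 mm above the post tops, resting on nothing (about 4 N of load on the wrist).
- **Alignment:** the bar is within about 1.5 mm of the line through the posts. The fork is above the tin.
- **Stillness:** joint speeds were near zero at the end.

**Bottles:** the last picture shows all three standing and clear. The arm never went near the two glass ones, and the clamp passed over the wash bottle.

**Checks that were indirect or disagreed:**
- The blue band was hidden by the finger at the end, so its place over the stripe comes from the gripper's position and the boss and fork positions, which agree within about 1 mm.
- The two cameras differed by up to about 3 mm on absolute positions. I therefore judged the alignment by comparing bar and posts within one view.

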